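# Hold the bun over the carton with tongs

### The arm

A 6-joint arm with a two-finger parallel gripper is mounted at the origin on the work surface. World frame = base frame: x ahead of the robot, y to its left, z up, the work surface at z = 0. Lengths are in mm, angles in rad, forces in N, time in s.
With the tool pointing down it reaches from about 275 to 850 mm from the base axis. Payload 19 kg.
Tool frame: the origin (TCP) lies midway between the tips of the shut fingers; the grasp point (between the pads) lies 19 mm behind it; z points along the fingers, y is the line along which they close (so a half turn about z gives the same grasp; the last joint's range is limited). The gripper opens to 85 mm and grips with 20 to 120 N. Pads are 22 mm wide; open, the fingers measure 114 mm over their backs; the gripper's body (76 mm by 85 mm) begins 54 mm behind the grasp point. The pads swing forward as they close: fully open they stand 13 mm farther back than shut.
Start: joints at [0.989, 0.15, 1.437, -0, 1.554, -0.134], TCP at [248.963, 518.27, 198.067] pointing down, gripper open.
Joint ranges: [-2.8, 2.8], [-0.68, 2.1], [0.12, 2.68], [-1.39, 4.53], [0.16, 2.79], [-2.81, 2.81]. Speed limits (rad/s): [1.89, 1.89, 2.22, 3.01, 3.01, 3.01].

### API

Orientations are given as a 3x3 rotation matrix whose columns are the frame's x, y, z axes.
In Python, from workcell import manip, vision gives the robot as it stands.
- The arm moves only by the tool servo_tool, never from a script. Its argument "steps" is a list of rows, each a list of 7 numbers: the shift along the tool's x, y, z in m, then the turn, a rotation vector about the tool's x, y, z in rad, then the opening in per cent of the stroke, from 0 (shut) to 100 (fully open). In form: [[x, y, z, rx, ry, rz, jaw], ...]. A call has 1 to 8 rows; each row is the pose to reach, as a shift and turn from the pose commanded when the call began, along the tool's axes at that moment; what a row does not reach only later rows make up. A row lasts 1/8 s, in which the tool goes at most 62.5 mm and 10.7 degrees, less where a joint would pass 70% of its speed; a pose out of reach is approached as far as the arm can. A call with a gripper value outside its range is refused whole. The fingers move at their own pace and stop on an object; the grip force is fixed at half the most. Time passes only in rows, so rows that repeat a pose let the fingers close. It gives the time, the measured TCP pose, the force, the opening and the grip force at its end, in the units of the state.
- manip.get_obs(): the state, without advancing time (a new reading comes with each control period).
- vision.grab_frame(name): name is "scene" or "top" or "wrist"; returns the picture (400x640x3 uint8, red, green, blue); there is no depth.
- vision.calibration(name): a dict with "fx", "fy", "cx", "cy" (pixels), "k1" (the pictures are not rectified: a ray, as slopes to the right and down, at radius r is drawn at 1 + k1 r^2 times it, then the intrinsics apply), "extrinsics" (4x4, takes a point from camera to world coordinates); the wrist camera has in their place "tool_from_camera" (4x4, takes a point from camera to tool coordinates, whose origin is the TCP and whose axes are the flange's). Camera axes: x right, y up, looking along -z (the intrinsics and any distortion apply to the point x, -y, -z); pixel columns grow to the right and rows downward; lengths in mm; the calibration is good to about 2 mm. A picture is of the moment at which its call begins: read the wrist's pose just before it. calibration takes no time and is no camera call.
- manip.sign_off(): hands the job in; it is judged then, once.
The state is a dict: "time_s": time; "joint_positions": joint angles; "qd": joint speeds; "effort": joint torques, N m; "position": TCP position; "orientation": TCP orientation; "contact_force": force on the tool from outside, world axes, zero at the start; "moment": the same for the moment, N m; "gripper_width": opening from 0.0 (shut) to 1.0 (fully open); "grip_force": force on a finger pad.
Only numpy, scipy, OpenCV 4.12 (cv2) and the standard library are available. Lean on these libraries where they do the work, as an engineer would, in place of code of your own. Each camera call takes 0.05 s, during which the arm holds its last target. There are 200 camera calls.

### The job

Pick up the kitchen tongs, squeeze them to take the round bun off the white board, and carry it to the open cardboard carton. Finish still holding the bun in the tongs, still, over the middle of the carton and a few centimetres clear above its rim; do not put it down or let go. Touch the bun only with the tongs, and leave the half-moon pasties where they lie.

Things in the scene. Friction and masses are not known exactly. Their poses are not given: they have to be found in the camera images.
- tongs: Steel sprung tongs, 205 mm long, 120 g, lying on their side on the table: the two arms open and close in the horizontal plane. Origin: at the pivot, on the underside; z up. Arms run from the pivot hub (22 mm diameter) to +x, the centre line while fully open (later the frame turns with the left arm; the centre line runs from pivot to midway between the tips). Arms: 26 mm tall upright strips.
- tongs_pivot (a point): Centre of the tongs' pivot hub, 13 mm above the tongs' underside.
- sleeve_left (a point): Middle of the outer face of the left (+y) arm's black sleeve (60 mm long, 32 mm tall, standing on the table at the start), 100 mm along the arm from the pivot, 16 mm above the tongs' underside. Grip here from above, one finger on each sleeve.
- sleeve_right (a point): The same on the right (-y) arm. The two points are about 68 mm apart fully open and about 48 mm apart with the tongs closed on the bun; the sleeves are 70 mm over all at the widest when open.
- tip_left (a point): Middle of the inner face of the left arm's tip, 190 mm along the arm from the pivot, 13 mm above the tongs' underside. The tip is a shallow upright scoop 26 mm tall and 35 mm long along the arm; its edges stand about 5 mm further in.
- tip_right (a point): The same on the right arm. The bun belongs midway between the two tip points, which are about 88 mm apart fully open; the tips are about 100 mm over all.
- tongs_arm (a joint): How far the tongs are squeezed together, rad: 0 fully open, about 0.21 closed on the bun, 0.38 shut empty. A spring holds them open: 4 N on each sleeve begins to close them, 5 N shuts them; they reopen as the squeeze is eased. Squeezed a few mm they can be carried open.
- bun: Round baked bun with a cross on top, 47 mm in diameter (upright sides from 7 to 23 mm height), 38 mm high, about 45 g, rigid, loose on the board. Origin: centre of its underside; z up. It stands on the robot's side of the board, with no other bake beside it.
- board: White plastic board, 260 (x) by 220 (y) by 15 mm thick, fixed, on the left or on the right of the tongs. Origin: centre of its underside.
- pasty0: Half-moon pasty, about 42 by 80 mm and 22 mm high, loose on the far half of the board; leave alone. Origin: underside.
- pasty1: The other half-moon pasty, the same.
- carton: Open cardboard carton, 170 by 170 mm, 50 mm high, 3 mm walls, fixed on the other side of the tongs from the board. Origin: centre of its underside.
There are look-alikes about, which are no part of the job. There is more than one size of the tongs; the job needs the largest.

How it is judged:
By the outcome, as a careful person would: the job done as asked, in the order asked, and still so for the second after the job is handed in, while the arm keeps its last pose, push and grip.
It also fails if it takes over 45 s, if anything falls off the work surface, if the arm or the gripper's body presses on something with over 40 N, if the wrist force passes 120 N, or if a joint passes its speed limit or range.

## Working session

There is one attempt and no reset: what is moved stays moved. The work goes in short steps, Python scripts to look and compute and a tool call to move; the robot and the scene stay as the last step left them, time stands still between calls to the robot, and variables do not carry over. Pictures are saved under pics/ and viewed, at most 10 in all, crops included, and the job is handed in when it is done.

Besides the shell and the picture viewer there is one more tool, called after "Emit:" as name(argument=value, ...) on one line, values as JSON. servo_tool: Moves the arm, as the interface text tells. Its arguments: {"type":"object","properties":{"steps":{"type":"array","items":{"type":"array","items":{"type":"number"}}}},"required":["steps"]}

```bash
mkdir -p pics; ls; cat > h.py <<'E'
import numpy as np, cv2
from workcell import manip, vision
def ray(name,u,v,obs=None,cal=None):
    c=cal or vision.calibration(name)
    d=np.array([(u-c["cx"])/c["fx"],(v-c["cy"])/c["fy"]])
    p=d.copy()
    for _ in range(20): p=d/(1+c["k1"]*(p@p))
    r=np.array([p[0],-p[1],-1.])
    if name=="wrist":
        T=np.eye(4);T[:3,:3]=np.array(obs["orientation"]);T[:3,3]=obs["position"]
        E=T@np.array(c["tool_from_camera"])
    else: E=np.array(c["extrinsics"])
    return E[:3,3],E[:3,:3]@r
def onz(name,u,v,z,obs=None):
    o,r=ray(name,u,v,obs); return (o+r*(z-o[2])/r[2])[:2].round(1)
def save(name,fn):
    obs=manip.get_obs(); im=np.array(vision.grab_frame(name)); cv2.imwrite("pics/"+fn,im[:,:,::-1]); return obs,im
E
python3 - <<'E'
from h import *
o,a=save("top","top.png");_,b=save("scene","scene.png")
print(o); print(vision.calibration("top"))
print(vision.calibration("wrist"))
E
```

```text
pics
{'time_s': 0.0, 'joint_positions': array([ 9.88995399e-01,  1.50958695e-01,  1.43801331e+00,  2.01248822e-05,
        1.55377161e+00, -1.33975788e-01]), 'qd': array([-0.00041749, -0.00076755,  0.00199677,  0.00090692,  0.00121027,
        0.00222264]), 'effort': array([ 4.21265853e-03, -7.13056540e+01, -5.70879936e+01,  2.80205986e-04,
        8.87333503e-03, -7.53181598e-05]), 'position': array([248.82724911, 518.07220976, 197.4998475 ]), 'orientation': array([[-9.01390751e-01,  4.33006110e-01, -6.49299455e-04],
       [ 4.33006562e-01,  9.01390267e-01, -9.50542439e-04],
       [ 1.73681525e-04, -1.13796109e-03, -9.99999337e-01]]), 'contact_force': array([0.81130392, 0.62088441, 0.61985398]), 'moment': array([ 0.03090649,  0.01434401, -0.01400759]), 'grip_force': 0.0, 'gripper_width': 1.0020953134431383}
{'fx': 477.3825752652648, 'fy': 477.3825752652648, 'cx': 320.3894530772421, 'cy': 201.70824428421565, 'k1': -0.13710057577566478, 'extrinsics': array([[-1.85289778e-02,  9.97272857e-01, -7.14389654e-02,
         3.93265353e+02],
       [-9.99791290e-01, -1.90959125e-02, -7.26108749e-03,
        -4.76908110e+00],
       [-8.60547769e-03,  7.12895148e-02,  9.97418543e-01,
         1.25861348e+03],
       [ 0.00000000e+00,  0.00000000e+00,  0.00000000e+00,
         1.00000000e+00]])}
{'fx': 356.9147053687121, 'fy': 356.9147053687121, 'cx': 324.5202880431668, 'cy': 200.6911326019239, 'k1': -0.07192008228910537, 'tool_from_camera': array([[ 1.52137460e-03,  9.60468107e-01,  2.78385885e-01,
         7.16211046e+01],
       [ 9.99997954e-01, -1.09016156e-03, -1.70377200e-03,
         8.83618300e-01],
       [-1.33293308e-03,  2.78387907e-01, -9.60467801e-01,
        -1.75460783e+02],
       [ 0.00000000e+00,  0.00000000e+00,  0.00000000e+00,
         1.00000000e+00]])}
```

View pics/top.png

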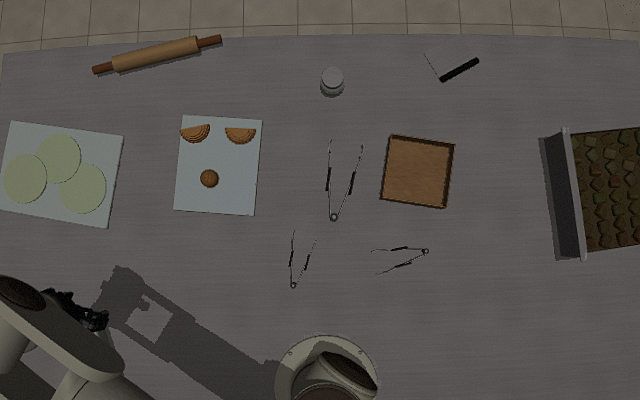

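View pics/scene.png

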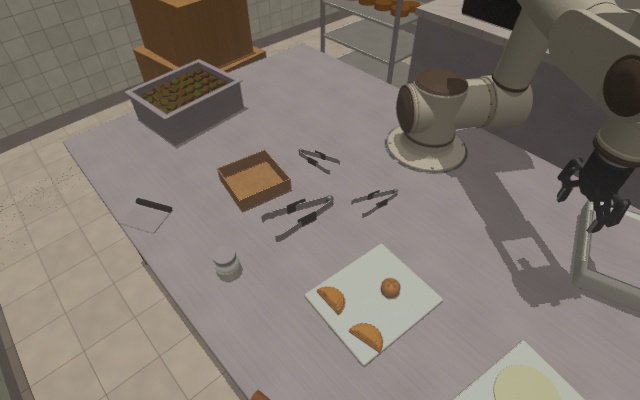

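Candidates: the tongs are at pivot pixels (333,217) (clearly the longest), (293,285) and (426,251) (both smaller). The bun is (209,178), the only round one. The pasties are (195,133) and (240,134). Two white boards: (218,165) holds the bun, (60,175) holds flat rounds, so it's a look-alike. The carton is (417,171), and the grey bin at the right is not it. I'm choosing the tongs at (333,217) and will check them in one close crop.

```bash
python3 - <<'E'
from h import *
im=cv2.imread("pics/top.png")
cv2.imwrite("pics/c1.png",cv2.resize(im[120:240,300:460],None,fx=5,fy=5,interpolation=cv2.INTER_CUBIC))
for n,(u,v,z) in dict(pivot=(333.5,217,20),sl=(327.5,180,30),sr=(351.5,183,30),tl=(331,145,20),tr=(361,149,20),p2=(293,285,15),t2a=(294,232,15),bunT=(209,178,30)).items(): print(n,onz("top",u,v,z))
hsv=cv2.cvtColor(im,cv2.COLOR_BGR2HSV)
print(hsv[178,209],hsv[165,260-15],hsv[170,417])
m=cv2.inRange(hsv,(3,110,60),(22,255,255)); m[:, :170]=0; m[:100]=0;m[260:]=0;m[:,500:]=0
n,l,s,c=cv2.connectedComponentsWithStats(m)
for i in range(1,n):
    if s[i,4]>60: print(s[i],c[i])
E
```

```text
pivot [441.5 -29. ]
sl [537.3 -15.3]
sr [528.3 -77.2]
tl [630.9 -26.4]
tr [ 618.7 -105. ]
p2 [267.2  79.3]
t2a [404.6  74.5]
bunT [549.  294.3]
[ 15 154  98] [ 99  14 128] [ 16 126  91]
[180 124  29  18 318] [194.47484277 132.58805031]
[225 128  31  16 358] [239.58100559 134.44692737]
[ 382  134   67   74 3593] [415.42527136 172.00667965]
[200 170  17  16 196] [208.24489796 177.5       ]
```

View pics/c1.png

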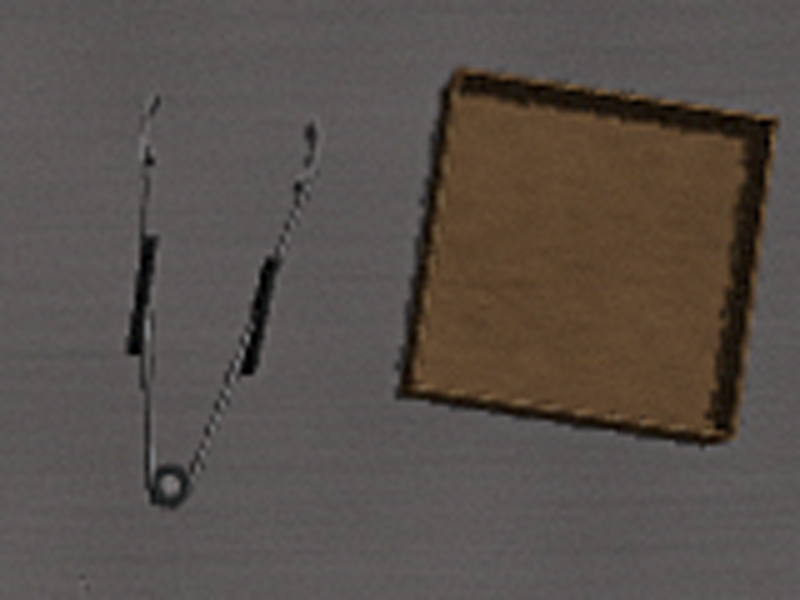

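```bash
cat >> h.py <<'E'
def goto(p,yaw_deg,obs=None):
    "shift in tool axes (m) and turn about tool z for tool-x heading yaw"
    o=obs or manip.get_obs(); R=np.array(o["orientation"]); x=R[:,0]
    t=np.deg2rad(yaw_deg); Rd=np.array([[np.cos(t),np.sin(t),0],[np.sin(t),-np.cos(t),0],[0,0,-1.]])
    rv=cv2.Rodrigues(R.T@Rd)[0].ravel()
    print("shift",((R.T@(np.array(p)-o["position"]))/1000).round(4),"turn",rv.round(4))
E
python3 - <<'E'
from h import *
goto([533,-46,130],169.5)
for n,(u,v,z) in dict(bun=(208.5,177.7,33),carton=(416.5,172,25),c1=(391,134.5,50),c2=(455,144,50),c3=(446,208,50),c4=(380.5,199,50)).items(): print(n,onz("top",u,v,z))
E
```

```text
shift [-0.5004 -0.3854  0.0679] turn [-0.0011 -0.0003 -0.2645]
bun [549.4 294.9]
carton [ 554.7 -248.4]
c1 [ 649.9 -181. ]
c2 [ 622.9 -347.2]
c3 [ 457.6 -316.5]
c4 [ 483.8 -148.9]
```

Emit:
servo_tool(steps=[[-0.5,-0.385,0.0,0,0,-0.2645,100],[-0.5,-0.385,0.0,0,0,-0.2645,100],[-0.5,-0.385,0.0,0,0,-0.2645,100],[-0.5,-0.385,0.03,0,0,-0.2645,100],[-0.5,-0.385,0.068,0,0,-0.2645,100],[-0.5,-0.385,0.068,0,0,-0.2645,100],[-0.5,-0.385,0.068,0,0,-0.2645,100],[-0.5,-0.385,0.068,0,0,-0.2645,100]])

```text
time_s: 1.1
position: [470.6, 77.6, 152.9]
orientation: [[-0.983, 0.182, 0.0], [0.182, 0.983, 0.0], [-0.0, 0.0, -1.0]]
contact_force: [1.7, 0.5, -0.2]
gripper_width: 0.999
grip_force: 0.0
```

```bash
python3 - <<'E'
from h import *
goto([533,-46,130],169.5)
E
```

```text
shift [-0.0839 -0.1102  0.0229] turn [ 0.      0.0002 -0.0002]
```

Emit:
servo_tool(steps=[[-0.084,-0.11,0.023,0,0,0,100],[-0.084,-0.11,0.023,0,0,0,100],[-0.084,-0.11,0.023,0,0,0,100],[-0.084,-0.11,0.023,0,0,0,100]])

```text
time_s: 1.6
position: [532.5, -44.2, 129.7]
orientation: [[-0.983, 0.184, -0.001], [0.184, 0.983, 0.0], [0.001, 0.0, -1.0]]
contact_force: [-0.1, 0.4, 0.4]
gripper_width: 0.999
grip_force: 0.0
```

```bash
python3 - <<'E'
from h import *
o,im=save("wrist","w1.png"); print(o["position"],o["orientation"])
E
```

```text
[532.47104143 -44.24321115 129.65512215] [[-9.82969853e-01  1.83762583e-01 -1.25773992e-03]
 [ 1.83762251e-01  9.82970648e-01  3.75466214e-04]
 [ 1.30531807e-03  1.37946849e-04 -9.99999139e-01]]
```

View pics/w1.png

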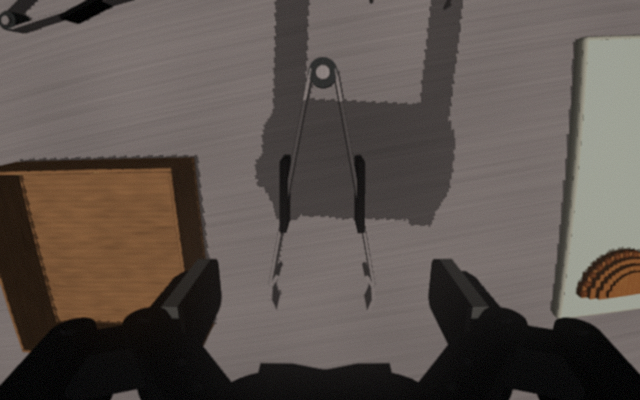

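The wrist view shows the pivot ring at (322,72), the sleeves at (285,194) and (360,194), and the tips at (277,290) and (368,290). They are centred between the open fingers at first sight.

```bash
python3 - <<'E'
from h import *
o=manip.get_obs();R=o["orientation"]
for n,(u,v,z) in dict(pivot=(322,72,26),Lt=(289,157,32),Lb=(285,230,32),Rt=(358,157,32),Rb=(361,230,32),tA=(277,290,26),tB=(368,290,26)).items():
    p=onz("wrist",u,v,z,o); print(n,p,"tool",(R.T@(np.array([*p,z])-o["position"]))[:2].round(1))
E
```

```text
pivot [443.6 -27.3] tool [90.1 -0.5]
Lt [500.9 -63.8] tool [ 27.1 -25.9]
Lb [559.1 -79.6] tool [-33.1 -30.8]
Rt [510.6 -11.4] tool [27.1 27.4]
Rb [570.4 -18.4] tool [-33.   31.5]
tA [615.4 -99.8] tool [-92.1 -40.4]
tB [630.  -20.6] tool [-92.   40.2]
```

Emit:
servo_tool(steps=[[-0.003,0.0,0.05,0,0,0,100],[-0.003,0.0,0.09,0,0,0,100],[-0.003,0.0,0.115,0,0,0,100],[-0.003,0.0,0.131,0,0,0,100],[-0.003,0.0,0.131,0,0,0,100]])

```text
time_s: 2.28
position: [535.2, -43.5, -1.0]
orientation: [[-0.983, 0.181, -0.001], [0.181, 0.983, 0.0], [0.001, 0.0, -1.0]]
contact_force: [-0.0, -0.1, 1.3]
gripper_width: 1.002
grip_force: 0.0
```

Emit:
servo_tool(steps=[[0,0,0,0,0,0,76],[0,0,0,0,0,0,76],[0,0,0,0,0,0,75],[0,0,0,0,0,0,75]])

```text
time_s: 2.78
position: [535.7, -44.5, -0.5]
orientation: [[-0.983, 0.182, 0.0], [0.182, 0.983, -0.0], [-0.0, -0.0, -1.0]]
contact_force: [0.0, 0.3, -0.3]
gripper_width: 0.75
grip_force: 0.0
```

Emit:
servo_tool(steps=[[0,0,0,0,0,0,71],[0,0,0,0,0,0,71],[0,0,0,0,0,0,71]])

```text
time_s: 3.15
position: [535.6, -44.4, -0.8]
orientation: [[-0.983, 0.182, -0.0], [0.182, 0.983, -0.0], [0.0, -0.0, -1.0]]
contact_force: [-0.5, -0.1, 0.8]
gripper_width: 0.71
grip_force: 0.0
```

```bash
python3 - <<'E'
from h import *
o,im=save("wrist","w2.png"); print(o["grip_force"],o["gripper_width"])
E
```

```text
0.0 0.7097901772437228
```

View pics/w2.png

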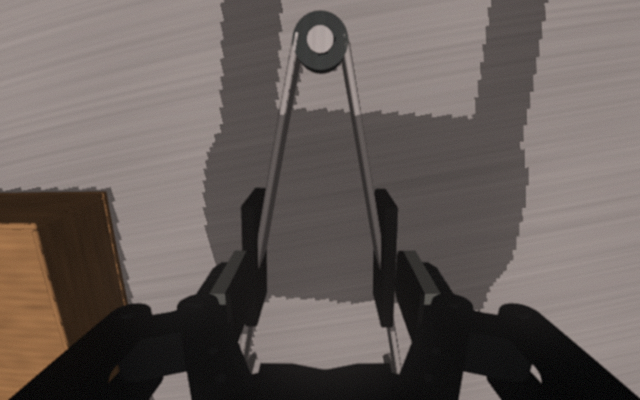

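The view shows the pivot at (320,38), with the pads at about x=245 and 400 and the sleeves' outer faces at about 245 and 397. The pads are just about touching and there's no force reading yet, so I'll squeeze a little more.

Emit:
servo_tool(steps=[[0,0,0,0,0,0,68],[0,0,0,0,0,0,68],[0,0,0,0,0,0,68]])

```text
time_s: 3.58
position: [535.6, -44.4, -0.8]
orientation: [[-0.983, 0.182, -0.0], [0.182, 0.983, -0.0], [0.0, -0.0, -1.0]]
contact_force: [-0.2, -0.2, -0.1]
gripper_width: 0.68
grip_force: 0.0
```

```bash
python3 - <<'E'
from h import *
o,im=save("wrist","w3.png"); print(o["grip_force"],o["gripper_width"])
a=cv2.imread("pics/w2.png");b=cv2.imread("pics/w3.png")
cv2.imwrite("pics/cmp.png",np.hstack([a[180:400,180:460],b[180:400,180:460]]))
E
```

```text
0.0 0.6796293441050362
```

View pics/cmp.png

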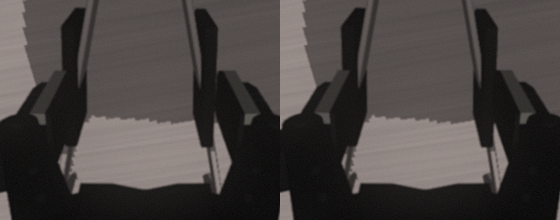

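```bash
python3 - <<'E'
from h import *
for f in("w2","w3"):
    g=cv2.imread(f"pics/{f}.png",0)
    for r in (100,210,230,285): 
        x=g[r].astype(int); d=np.where(abs(np.diff(x))>15)[0]; print(f,r,d[(d>190)&(d<460)])
E
```

```text
w2 100 [220 221 275 285 286 287 288 294 295 296 347 348 350 351 352 357 359]
w2 210 [202 203 240 241 261 262 267 366 370 376 396 397]
w2 230 [204 205 240 241 257 258 259 269 373 378 379 380 396 397]
w2 285 [200 201 202 265 266 372 373 447 448]
w3 100 [220 221 274 275 285 286 287 288 294 295 296 346 347 348 350 351 352]
w3 210 [202 203 240 241 261 262 366 370 376 377 396 397]
w3 230 [204 205 240 241 257 258 259 373 379 380 396 397]
w3 285 [203 204 205 266 372 373 443 444 445]
```

Emit:
servo_tool(steps=[[0,0,0,0,0,0,65],[0,0,0,0,0,0,65]])

```text
time_s: 3.88
position: [535.6, -44.4, -0.8]
orientation: [[-0.983, 0.182, 0.0], [0.182, 0.983, -0.0], [-0.0, -0.0, -1.0]]
contact_force: [-0.1, 0.8, -0.7]
gripper_width: 0.644
grip_force: 0.0
```

```bash
cat >> h.py <<'E'
def edges(rows=(210,285)):
    o=manip.get_obs(); g=cv2.cvtColor(np.array(vision.grab_frame("wrist")),cv2.COLOR_RGB2GRAY)
    print("grip",o["grip_force"],o["gripper_width"])
    for r in rows:
        d=np.where(abs(np.diff(g[r].astype(int)))>15)[0]; print(r,d[(d>190)&(d<460)])
E
python3 -c "
from h import *
edges()"
```

```text
grip 0.0 0.6443466544425321
210 [202 203 239 240 241 260 261 262 366 376 377 396 397]
285 [207 208 209 266 267 372 373 440 441]
```

Emit:
servo_tool(steps=[[0,0,0,0,0,0,62],[0,0,0,0,0,0,62]])

```text
time_s: 4.18
position: [535.6, -44.4, -0.8]
orientation: [[-0.983, 0.182, -0.0], [0.182, 0.983, -0.0], [0.0, -0.0, -1.0]]
contact_force: [0.7, 0.2, -0.5]
gripper_width: 0.62
grip_force: 0.0
```

```bash
python3 -c "
from h import *
edges()"
```

```text
grip 0.0 0.620400676422246
210 [202 203 239 240 260 261 262 370 376 377 397]
285 [210 211 212 213 265 266 267 372 436 437]
```

Emit:
servo_tool(steps=[[0,0,0,0,0,0,58],[0,0,0,0,0,0,58]])

```text
time_s: 4.47
position: [535.6, -44.4, -0.8]
orientation: [[-0.983, 0.182, 0.0], [0.182, 0.983, -0.0], [-0.0, -0.0, -1.0]]
contact_force: [-0.1, 0.2, -1.2]
gripper_width: 0.579
grip_force: 0.0
```

```bash
python3 -c "
from h import *
edges()
save('wrist','w4.png')
a=cv2.imread('pics/w4.png')[180:400,180:460]
cv2.imwrite('pics/w4c.png',cv2.resize(a,None,fx=2.5,fy=2.5))"
```

```text
grip 0.0 0.5789728699279161
210 [202 239 240 261 262 366 375 376 377 396 397 398]
285 [216 217 267 268 372 403 431 432]
```

View pics/w4c.png

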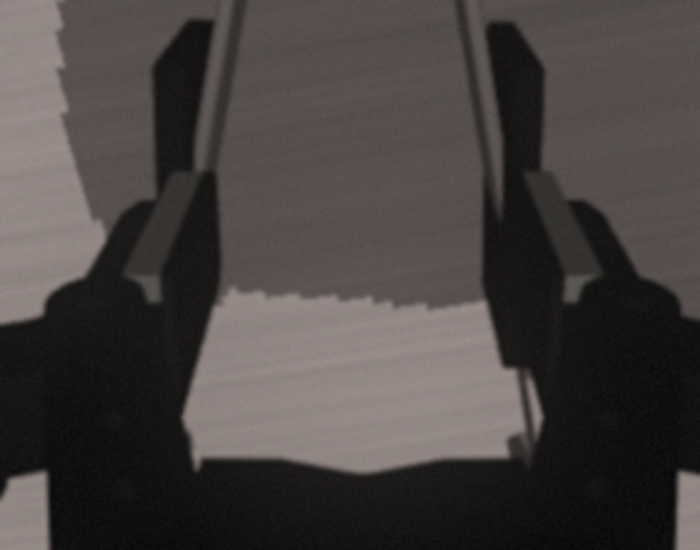

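The crop shows the pads only now reaching the sleeves: the pad gap is about 66 mm at 58 %, so the opening isn't linear in mm. I'll squeeze on.

Emit:
servo_tool(steps=[[0,0,0,0,0,0,53],[0,0,0,0,0,0,53],[0,0,0,0,0,0,53]])

```text
time_s: 4.95
position: [535.6, -44.4, -0.8]
orientation: [[-0.983, 0.182, -0.0], [0.182, 0.983, -0.0], [0.0, -0.0, -1.0]]
contact_force: [-0.2, -0.9, -0.1]
gripper_width: 0.528
grip_force: 0.0
```

```bash
python3 -c "
from h import *
edges((100,210,230,285))"
```

```text
grip 0.0 0.5284282361731036
100 [220 221 274 285 286 287 288 294 295 296 346 347 348 350 351 352 353]
210 [202 203 240 261 262 272 366 370 375 376 377 397]
230 [204 205 240 241 257 258 259 369 373 379 380 395 396 397]
285 [221 222 223 272 273 372 373 425 426 427]
```

```bash
python3 -c "
from h import *
save('wrist','w5.png'); save('scene','s5.png')
a=cv2.imread('pics/w5.png')[180:380,190:450];a=np.clip(a.astype(float)*2,0,255).astype(np.uint8)
b=cv2.imread('pics/s5.png')[130:270,230:370]
cv2.imwrite('pics/w5c.png',np.vstack([cv2.resize(a,(520,400)),cv2.resize(b[20:120],(520,200))][:1]))
cv2.imwrite('pics/w5d.png',np.hstack([cv2.resize(a,(400,308)),cv2.resize(b,(308,308))]))"
```

```text
(no output)
```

View pics/w5d.png

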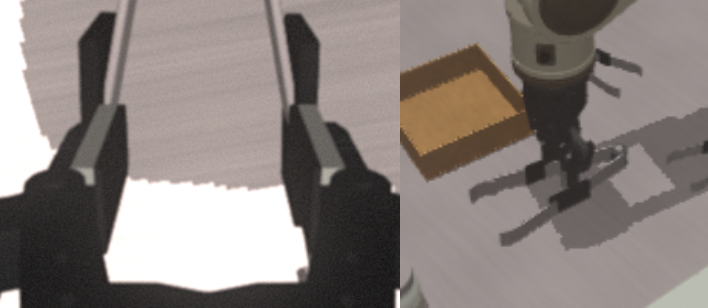

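```bash
python3 -c "
from h import *
o=manip.get_obs()
c=vision.calibration('wrist')
def tx(u,v,X):
    T=np.array(c['tool_from_camera']); d=np.array([(u-c['cx'])/c['fx'],(v-c['cy'])/c['fy']]);p=d
    for _ in range(20): p=d/(1+c['k1']*(p@p))
    r=T[:3,:3]@np.array([p[0],-p[1],-1]); t=T[:3,3]; return (t+r*(X-t[0])/r[0]).round(1)
for u,v in((268,248),(377,248),(385,248),(245,295),(405,295)): print(u,v,tx(u,v,11))
for u,v in((262,210),(240,210),(397,210),(376,210),(240,192+8),(265,185)): print(onz('wrist',u,v,32,o),(o['orientation'].T@(np.array([*onz('wrist',u,v,32,o),32])-o['position'])).round(1))
"
```

```text
268 248 [ 11.  -22.2 -38.4]
377 248 [ 11.   23.3 -38.3]
385 248 [ 11.   26.6 -38.3]
245 295 [ 11.  -24.  -75.5]
405 295 [ 11.   27.  -75.4]
[505.6 -64.2] [ 25.9 -25.  -32.8]
[503.9 -73.3] [ 25.9 -34.2 -32.8]
[515.9  -8.3] [ 25.9  31.9 -32.8]
[514.3 -17.1] [ 25.9  22.9 -32.8]
[499.7 -72.3] [ 30.2 -34.  -32.8]
[495.3 -60.5] [ 36.7 -23.2 -32.8]
```

```bash
python3 -c "
from h import *
o=manip.get_obs()
c=vision.calibration('scene');E=np.linalg.inv(c['extrinsics'])
a=cv2.imread('pics/s5.png'); S=8; u0,v0=310,160
a=cv2.resize(a[v0:v0+70,u0-60:u0+40],None,fx=S,fy=S,interpolation=cv2.INTER_CUBIC);a=np.clip(a.astype(float)*1.8,0,255).astype(np.uint8)
def pr(t):
    w=o['orientation']@np.array(t)+o['position']; p=E[:3,:3]@w+E[:3,3]; q=np.array([p[0],-p[1]])/-p[2]; q=q*(1+c['k1']*(q@q)); return q*[c['fx'],c['fy']]+[c['cx'],c['cy']]
for t,col in (((0,25,-5),(0,0,255)),((0,25,-37),(0,255,0)),((0,-25,-5),(0,0,255)),((0,-25,-37),(0,255,0)),((90,0,-27),(255,0,0)),((-92,40,-13),(255,0,0))):
    q=pr(t); print(t,q.round(1)); cv2.circle(a,tuple(int(i) for i in (q-[u0-60,v0])*S),4,col,-1)
cv2.imwrite('pics/s5c.png',a)"
```

```text
(0, 25, -5) [307.2 220.9]
(0, 25, -37) [306.9 213.4]
(0, -25, -5) [298.5 210.1]
(0, -25, -37) [298.  202.6]
(90, 0, -27) [328.7 198.3]
(-92, 40, -13) [281.3 236. ]
```

View pics/s5c.png

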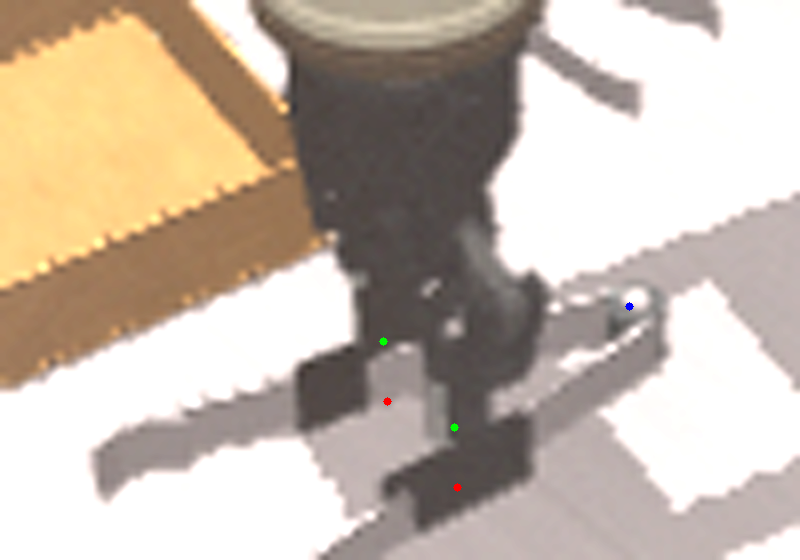

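Emit:
servo_tool(steps=[[0,0,0,0,0,0,100],[0,0,0,0,0,0,100],[0,0,0,0,0,0,100],[0,0,0,0,0,0,100],[0,0,0,0,0,0,100],[0,0,0,0,0,0,100]])

```text
time_s: 5.85
position: [535.6, -44.4, -0.8]
orientation: [[-0.983, 0.182, -0.0], [0.182, 0.983, -0.0], [0.0, -0.0, -1.0]]
contact_force: [-0.4, 0.1, -0.4]
gripper_width: 1.001
grip_force: 0.0
```

```bash
python3 -c "
from h import *
o,im=save('scene','s6.png'); print(o['gripper_width'])
a=cv2.imread('pics/s5.png',0).astype(int);b=cv2.imread('pics/s6.png',0).astype(int)
d=abs(a-b)>12
c=vision.calibration('scene');E=np.linalg.inv(c['extrinsics'])
def pr(t):
    w=o['orientation']@np.array(t)+o['position']; p=E[:3,:3]@w+E[:3,3]; q=np.array([p[0],-p[1]])/-p[2]; q=q*(1+c['k1']*(q@q)); return (q*[c['fx'],c['fy']]+[c['cx'],c['cy']]).round(1)
for z in(-13,-23,-38,-50): print(z,pr((0,43,z)),pr((0,-43,z)))
for v in range(198,232): print(v,''.join('#' if d[v,u] else '.' for u in range(285,325)),' ',' '.join('%2d'%(b[v,u]//4) for u in range(294,320)))
"
```

```text
1.000975914728626
-13 [310.4 223.1] [295.3 204.5]
-23 [310.3 220.8] [295.1 202.2]
-38 [310.2 217.2] [294.9 198.6]
-50 [310.1 214.4] [294.7 195.7]
198 .........########...#............##.....   36 36 36 36 36 36 34 21 10 11 12 15 11 11 11 10 10 10 11 12 13 14 12 10 17 31
199 .........########.....#..........##.....   36 36 36 36 36 36 34 19 10 11 11 11 11 11 11 10 11 10 11 12 12 12 10 11 11 16
200 .........######.....####.........##.....   36 36 36 35 34 21 10 10 10 10 11 11 11 13 17 11 10 11 10 10 11 11 11 11 11 16
201 .........####.......####........###.....   34 23 15 15 10 10 10 10 10 11 13 11 11 15 25 13 11 11 11 11 11 10 11 10 11 16
202 .......###.......###...#........###.....   16 10 10 11 10 11 12 12 16 20 28 10 11 12 15 12 11 10 10 10 11 10 11 10 11 13
203 .....###.........####..##.......###.....   10 10 10 10 12 19 28 24 21 19 19 15 10 12 15 14 10 10 11 11 10 11 11 11 11 14
204 ..................###...........###.....   10 10 11 17 22 19 20 20 20 20 20 14 11 11 11 12 11 11 10 11 11 11 10 10 10 13
205 ..................###..........####.....   10 12 20 20 20 20 20 20 20 20 20
[... 2595 characters left out ...]
 19 20 20 19 20 20 19 18 19 25 26 26 26 26 26 26 26 25 25 25 25 25 25 25 25
227 ........................................   20 20 19 20 20 20 21 23 26 26 26 25 25 25 25 25 26 26 26 26 25 25 25 25 25 26
228 ........................................   20 19 20 20 21 23 26 25 26 26 26 26 25 25 25 26 26 26 26 26 26 26 25 25 25 25
229 ........................................   20 20 20 21 24 25 26 26 25 26 26 26 25 25 25 25 25 26 26 26 26 25 25 25 25 25
230 ........................................   20 21 24 26 36 26 25 26 26 26 26 26 26 26 25 25 26 25 25 26 25 26 26 25 25 25
231 ........................................   21 24 29 37 36 27 25 25 25 25 25 26 26 26 26 26 25 26 25 26 26 26 26 26 26 25
```

Both views agree that the finger tips end about 37 mm above the table, just over the sleeves. Nothing has been gripped yet. I'll go lower with the fingers fully open and watch the force.

Emit:
servo_tool(steps=[[0,0,0.005,0,0,0,100],[0,0,0.01,0,0,0,100],[0,0,0.01,0,0,0,100]])

```text
time_s: 6.28
position: [535.2, -44.3, -11.4]
orientation: [[-0.983, 0.182, -0.001], [0.182, 0.983, 0.0], [0.001, -0.0, -1.0]]
contact_force: [0.0, -0.3, -0.3]
gripper_width: 0.996
grip_force: 0.0
```

```bash
python3 -c "
from h import *
o,im=save('scene','s7.png'); print(o['position'],o['contact_force'],o['effort'].round(1),o['joint_positions'])
a=cv2.imread('pics/s6.png',0).astype(int);b=cv2.imread('pics/s7.png',0).astype(int)
for v in range(206,228): print(v,' '.join('%2d'%(b[v,u]//4) for u in range(294,320)))
"
```

```text
[535.23417681 -44.3132483  -11.40414422] [ 0.02722653 -0.27637138 -0.27593276] [ -0.  -70.  -47.7  -0.   -0.2  -0. ] [-2.25997414e-01  2.38264811e-01  1.78181319e+00 -1.61990143e-04
  1.12250290e+00 -1.61342761e+00]
206 10 12 20 20 20 20 20 20 20 20 19 15 10 11 12 14 10 11 11 11 11 11 11 11 11 14
207 10 12 20 20 20 20 20 20 20 21 20 19 11 11 11 12 11 11 10 11 11 11 11 11 10 15
208 10 11 17 20 20 20 20 21 20 21 23 22 17 11 11 11 11 10 10 11 11 12 11 11 11 12
209 10 11 18 20 20 21 23 22 22 25 25 25 24 11 11 11 10 11 11 11 11 11 12 12 11 12
210 11 12 20 22 22 25 25 25 25 25 25 25 23 13 11 11 10 11 11 11 11 12 12 11 11 13
211 17 18 25 25 25 25 25 25 25 25 25 25 24 12 11 11 10 11 11 11 11 11 12 11 12 15
212 25 25 25 25 25 25 25 25 25 25 26 25 24 14 16 12 11 11 10 11 11 11 11 14 16 19
213 25 25 25 25 25 25 25 25 25 25 25 26 24 18 19 14 11 11 11 11 11 11 14 19 19 20
214 25 25 25 25 25 25 25 25 25 25 26 25 24 18 19 16 11 11 10 11 10 11 15 19 20 23
215 25 26 26 25 25 25 25 25 25 25 25 23 16 15 19 16 11 11 11 12 11 11 15 20 23 25
216 25 25 26 26 25 25 25 25 25 24 16 11 11 15 19 16 11 11 11 11 
[... 219 characters left out ...]
10 11 13 21 19 14 11 10 11 11 12 18 25 25 25
220 26 25 25 19 11 11 11 11 10 11 10 10 11 11 12 14 13 11 11 12 17 19 25 24 25 25
221 26 25 25 19 11 12 17 12 11 10 11 11 10 10 11 10 11 12 17 19 25 26 25 24 24 24
222 25 26 25 21 16 17 18 16 10 10 11 11 11 10 11 12 17 19 25 25 25 26 25 25 25 24
223 26 26 25 26 21 20 19 16 11 11 11 11 11 13 17 19 25 25 25 25 25 25 25 26 25 25
224 27 32 36 18 19 19 19 16 11 11 11 12 17 19 26 26 25 25 25 25 25 25 25 25 25 25
225 35 24 19 19 20 20 19 19 11 13 17 19 26 26 26 26 26 25 25 25 25 25 25 25 25 26
226 19 19 19 19 20 20 20 20 18 19 25 26 26 25 25 26 26 26 25 25 25 25 25 25 25 26
227 20 20 20 20 20 20 21 23 26 26 26 25 25 25 26 25 25 26 26 25 25 25 25 25 25 25
```

Emit:
servo_tool(steps=[[0,0,0.005,0,0,0,100],[0,0,0.01,0,0,0,100],[0,0,0.013,0,0,0,100],[0,0,0.013,0,0,0,100]])

```text
time_s: 6.82
position: [535.4, -44.3, -24.1]
orientation: [[-0.983, 0.182, -0.001], [0.182, 0.983, 0.0], [0.001, -0.0, -1.0]]
contact_force: [-0.1, -0.2, -0.8]
gripper_width: 1.002
grip_force: 0.0
```

Emit:
servo_tool(steps=[[0,0,0,0,0,0,85],[0,0,0,0,0,0,76],[0,0,0,0,0,0,76],[0,0,0,0,0,0,76]])

```text
time_s: 7.32
position: [535.9, -44.5, -23.4]
orientation: [[-0.983, 0.182, 0.001], [0.182, 0.983, -0.0], [-0.001, -0.0, -1.0]]
contact_force: [-0.5, -0.6, 5.9]
gripper_width: 0.759
grip_force: 4.9
```

```bash
python3 -c "
from h import *
edges((60,100,150,190,230))"
```

```text
grip 4.927174374461174 0.7592769733739337
60 [200 201 268 269 292 293 294 305 306 307 342 343 344 347 348 349 354 355
 356]
100 [201 267 268 281 286 287 288 295 296 297 354 355 360 361 362]
150 [191 192]
190 []
230 [235 236 237 259 260 261 273 388 389 412]
```

Emit:
servo_tool(steps=[[0,0,0,0,0,0,71],[0,0,0,0,0,0,71],[0,0,0,0,0,0,71]])

```text
time_s: 7.75
position: [536.0, -44.5, -23.2]
orientation: [[-0.983, 0.182, 0.001], [0.182, 0.983, -0.0], [-0.001, -0.0, -1.0]]
contact_force: [0.4, 0.3, 7.4]
gripper_width: 0.712
grip_force: 6.7
```

```bash
python3 -c "
from h import *
edges((60,100,150,190,230))"
```

```text
grip 6.738304942846298 0.7115361199533117
60 [200 201 268 269 292 293 294 295 302 303 305 306 307 340 341 342 347 348
 353 354 355]
100 [201 202 267 268 282 287 288 289 295 296 297 353 354 358 359 360 361 365
 366 368]
150 [191 192 360]
190 []
230 [239 240 241 264 265 371 376 383 384 407 408]
```

Emit:
servo_tool(steps=[[0,0,-0.005,0,0,0,72],[0,0,-0.015,0,0,0,72],[0,0,-0.035,0,0,0,72],[0,0,-0.06,0,0,0,72],[0,0,-0.08,0,0,0,72],[0,0,-0.08,0,0,0,72],[0,0,-0.08,0,0,0,72]])

```text
time_s: 8.68
position: [535.2, -44.3, 55.6]
orientation: [[-0.983, 0.182, -0.001], [0.182, 0.983, 0.0], [0.001, -0.0, -1.0]]
contact_force: [0.7, 0.0, -2.1]
gripper_width: 0.723
grip_force: 4.4
```

```bash
python3 -c "
from h import *
edges((60,100,230))
save('scene','s8.png'); save('wrist','w8.png')
a=cv2.imread('pics/s8.png')[120:260,230:370];b=cv2.imread('pics/w8.png')
a=np.clip(cv2.resize(a,(400,400))*1.5,0,255).astype(np.uint8); b=np.clip(cv2.resize(b[0:400,160:500],(340,400))*1.5,0,255).astype(np.uint8)
cv2.imwrite('pics/v8.png',np.hstack([a,b]))"
```

```text
grip 4.408263266086578 0.7230877677564926
60 [252 253 286 287 292 293 294 295 299 300 301 305 306 307 308 343 353 354
 355 360 363 449 450]
100 [252 280 281 282 286 287 288 289 293 294 295 306 315 352 353 354 359 360
 361 444 445]
230 [238 239 240 263 264 384 385 408 409]
```

View pics/v8.png

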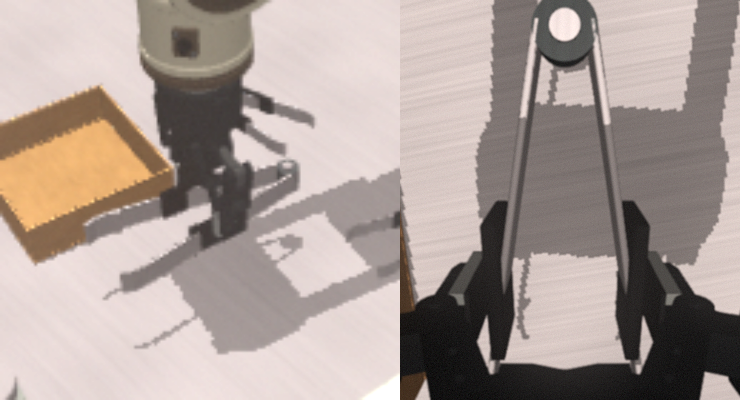

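Picture v8 shows the tongs lifted level, with the pivot at wrist pixel (325,25). The sleeves are held and the tips are open. Next I'll work out the move to above the bun.

```bash
cat >> h.py <<'E'
def tri(u1,v1,u2,v2,n1="top",n2="scene"):
    o1,r1=ray(n1,u1,v1);o2,r2=ray(n2,u2,v2)
    s=np.linalg.lstsq(np.c_[r1,-r2],o2-o1,rcond=None)[0]; a=o1+s[0]*r1;b=o2+s[1]*r2
    return ((a+b)/2).round(1),np.linalg.norm(a-b).round(1)
def blob(im,box):
    x0,y0,x1,y1=box; hsv=cv2.cvtColor(im[y0:y1,x0:x1],cv2.COLOR_BGR2HSV)
    m=cv2.inRange(hsv,(3,90,50),(22,255,255)); n,l,s,c=cv2.connectedComponentsWithStats(m)
    i=1+np.argmax(s[1:,4]); return c[i]+[x0,y0],s[i]
E
python3 -c "
from h import *
a,sa=blob(cv2.imread('pics/top.png'),(190,160,230,200));b,sb=blob(cv2.imread('pics/s8.png'),(375,272,410,305))
print(a,sa,b,sb,tri(*a,*b))
o=manip.get_obs()
p=onz('wrist',325,25,79+26,o);print('pivot',p,(o['orientation'].T@(np.array([*p,105])-o['position'])).round(1))
for n,(u,v) in dict(nl=(174,210.5),nr=(254,215)).items(): print(n,onz('top',u,v,15))
c=vision.calibration('scene');E=np.linalg.inv(c['extrinsics'])
def pr(t):
    w=o['orientation']@np.array(t)+o['position']; p=E[:3,:3]@w+E[:3,3]; q=np.array([p[0],-p[1]])/-p[2]; q=q*(1+c['k1']*(q@q)); return (q*[c['fx'],c['fy']]+[c['cx'],c['cy']]).round(1)
print(pr((-106,35,-23)),pr((-106,35,-49)),pr((-106,-35,-49)))
g=cv2.imread('pics/s8.png',0)
for v in range(205,228): print(v,' '.join('%2d'%(g[v,u]//4) for u in range(262,290)))
goto([461,311,90],169.5)
"
```

```text
[208.41284404 177.49541284] [ 10  10  17  16 218] [390.03389831 287.65084746] [  6   6  19  20 295] (array([550.5, 294.9,  32. ]), np.float64(1.2))
pivot [442.5 -25.7] [ 94.5   1.4 -49.5]
nl [466.4 392.7]
nr [450.8 178.6]
[273.8 221.1] [272.8 214.4] [260.8 198.1]
205 36 37 37 37 37 37 37 37 37 36 36 36 37 37 36 36 36 36 36 36 36 36 36 36 36 36 36 36
206 36 36 37 37 37 37 37 37 37 36 36 36 36 37 37 37 36 36 36 36 36 36 36 36 36 36 36 36
207 36 36 36 37 37 37 37 37 37 37 36 36 36 36 37 37 37 36 36 36 36 36 36 36 36 36 33 35
208 37 37 36 36 36 37 36 37 36 36 37 37 36 36 36 37 37 37 36 36 36 37 36 36 36 36 36 19
209 36 37 37 36 36 37 37 36 36 36 36 36 36 36 36 36 36 37 37 37 36 36 36 34 39 23 19 19
210 36 37 37 37 37 36 37 36 36 36 37 36 36 36 36 36 36 36 37 37 35 29 33 31 18 19 19 19
211 37 36 36 36 37 36 36 37 37 37 37 36 36 36 36 36 36 36 36 36 36 36 21 19 20 20 20 19
212 37 37 36 36 37 37 36 36 37 37 36 36 36 36 36 36 36 36 35 32 24 19 19 19 19 19 20 20
213 37 37 37 36 36 37 37 36 36 36 37 36 36 37 36 36 35 28 27 20 19 19 19 19 19 19 19 19
214 36 37 37 36 36 36 36 37 36 36 36 36 36 3
[... 550 characters left out ...]
 37 37 36 37 36 36 37
221 37 37 37 37 37 37 36 35 25 26 25 21 21 22 22 23 30 37 37 37 36 37 37 37 37 37 37 36
222 37 37 37 37 37 36 26 26 28 36 36 29 29 33 36 37 37 36 37 37 37 36 37 37 37 36 37 37
223 37 37 37 37 36 26 28 37 37 36 36 36 37 36 36 37 37 37 37 37 37 37 36 37 37 37 37 37
224 37 37 37 36 27 28 37 37 37 37 36 36 37 37 37 36 36 37 37 37 37 37 37 37 37 37 37 37
225 38 37 37 37 37 37 37 37 37 37 37 36 36 37 37 36 37 37 37 37 37 37 37 37 37 36 37 37
226 38 37 37 37 37 37 37 37 37 37 37 37 36 36 36 37 37 37 37 37 37 37 37 37 37 37 36 37
227 37 37 37 37 37 37 36 37 37 37 37 37 37 37 37 36 37 37 37 37 37 37 37 37 37 37 37 37
shift [ 0.1377  0.3358 -0.0344] turn [-0.     -0.0014 -0.0001]
```

Emit:
servo_tool(steps=[[0.01,0.02,-0.01,0,0,0,72],[0.025,0.06,-0.02,0,0,0,72],[0.045,0.11,-0.03,0,0,0,72],[0.065,0.16,-0.03,0,0,0,72],[0.085,0.21,-0.03,0,0,0,72],[0.105,0.26,-0.03,0,0,0,72],[0.122,0.305,-0.03,0,0,0,72],[0.136,0.336,-0.03,0,0,0,72]])

```text
time_s: 9.82
position: [461.6, 313.4, 86.4]
orientation: [[-0.984, 0.181, -0.0], [0.181, 0.984, 0.0], [0.0, 0.0, -1.0]]
contact_force: [0.5, 0.8, -1.4]
gripper_width: 0.718
grip_force: 4.4
```

Emit:
servo_tool(steps=[[0,0,0,0,0,0,72],[0,0,0,0,0,0,72]])

```text
time_s: 10.07
position: [462.6, 310.9, 86.2]
orientation: [[-0.983, 0.182, -0.0], [0.182, 0.983, -0.0], [0.0, -0.0, -1.0]]
contact_force: [-0.5, -0.3, -1.0]
gripper_width: 0.72
grip_force: 4.4
```

```bash
python3 -c "
from h import *
o,a=save('scene','s9.png');_,t=save('top','t9.png');save('wrist','w9.png');print(o['position'],o['grip_force'])
goto([462.5,311,0],169.5)
def prj(n):
    c=vision.calibration(n);E=np.linalg.inv(c['extrinsics'])
    def f(t):
        w=o['orientation']@np.array(t)+o['position']; p=E[:3,:3]@w+E[:3,3]; q=np.array([p[0],-p[1]])/-p[2]; q=q*(1+c['k1']*(q@q)); return (q*[c['fx'],c['fy']]+[c['cx'],c['cy']]).round(1)
    return f
f=prj('top');print('top pred tips',f((-106,35,-49)),f((-106,-35,-49)),f((-89,0,-36)))
f=prj('scene');print('scene pred tips',f((-106,35,-49)),f((-106,35,-23)),f((-106,-35,-49)))
g=cv2.imread('pics/t9.png',0);
for v in range(150,190,2): print(v,' '.join('%2d'%(g[v,u]//4) for u in range(180,240,2)))
"
```

```text
[462.63564791 310.89548101  86.2452196 ] 4.4146594405174255
shift [0.0009 0.0007 0.0863] turn [-0.0002  0.     -0.001 ]
top pred tips [185.7 163.1] [213.7 167.6] [199.7 173. ]
scene pred tips [401.  277.9] [399.2 284.3] [380.7 255.4]
150 31 30 31 31 30 31 30 30 30 30 31 31 31 31 31 31 30 31 30 30 30 30 30 31 31 30 30 31 31 31
152 31 30 30 31 31 30 30 30 30 31 32 31 30 30 30 31 30 31 30 30 31 31 30 31 30 30 31 30 31 31
154 31 30 31 31 30 30 31 30 30 31 31 30 30 31 30 30 30 31 31 30 30 31 31 31 31 31 31 31 31 30
156 31 31 31 31 31 30 31 31 30 31 30 31 30 31 31 30 30 30 30 31 31 30 30 31 31 30 31 30 31 31
158 30 30 31 30 30 30 30 30 30 30 31 30 31 30 31 31 30 31 30 30 30 31 31 31 30 30 31 30 30 31
160 30 31 30 30 30 31 30 31 30 30 31 31 30 30 30 31 30 31 30 31 31 30 31 30 31 31 30 31 30 30
162 30 31 31 25 30 31 31 30 30 32 30 31 30 31 31 30 30 31 31 30 31 30 30 31 30 31 30 31 31 31
164 32 31 29 13  3 28 31 31 30 31 31 30 30 31 31 31 31 30 30 31 30 30 31 31 31 31 30 30 31 31
166 24 32 23  6 14 32 30 31 30 30 30 30 30 30 30 31 30 29 28 31 30 31 30 31 31 30 30 30 30 30
168  0 26 21  6 28 3
[... 313 characters left out ...]
 15 20  7 23 32 23 28 31 31 31 30 31 30 31
176  3  3  3  1 28 31 32 19 31 30 15 15 16 18 14 17 16 24  5 18 32 24 27 31 31 31 30 31 31 31
178  5  3  4  2 17 32 32 19 31 32 13 14 15 20 13 17 21 24  6 12 33 26 27 31 30 30 30 30 31 31
180  3  3  3  2  0 31 32 20 30 31 19 14 17 16 18 19 21 12  8 16 32 26 27 31 31 31 31 31 31 30
182  4  4  3  3  0 22 33 19 31 31 34 10 14 16 15 15 17  6  6 23 32 19 30 30 31 31 30 31 30 30
184  4  6  5  4  3  6 34 19 31 31 30 27 10 10 15 12 26  6  7 30 32 18 32 30 30 30 31 30 31 31
186  6  5  3  4  2  0 32 17 32 30 31 32 29 15  5 15  9  9 33 29 19 26 31 31 30 31 30 31 31 31
188  8  6  4  5  2  0 28 31 30 31 31 31 22 21 21 18  4 27 31 30 25 31 31 31 30 31 31 30 30 31
```

```bash
python3 -c "
from h import *
g=cv2.imread('pics/t9.png',0)
for v in range(161,172): print(v,' '.join('%2d'%(g[v,u]//4) for u in range(180,222)))
g=cv2.imread('pics/s9.png',0);print('scene')
for v in range(272,296): print(v,' '.join('%2d'%(g[v,u]//4) for u in range(388,416)))
print('far')
for v in range(248,268): print(v,' '.join('%2d'%(g[v,u]//4) for u in range(368,396)))
"
```

```text
161 31 30 31 31 30 31 30 30 31 31 31 30 30 30 31 31 31 30 30 30 31 31 30 31 31 30 31 30 31 31 30 31 30 31 31 30 31 31 31 30 30 30
162 30 31 31 31 31 30 25 24 30 31 31 30 31 30 30 31 30 31 32 31 30 31 31 31 30 32 31 31 31 30 30 31 30 31 31 30 31 30 30 30 31 30
163 31 30 31 31 31 27 19 10 17 25 31 31 30 31 30 31 31 31 30 31 31 30 30 30 31 30 30 31 31 30 30 31 31 31 31 30 31 30 31 31 30 30
164 32 31 31 31 29 23 13  4  3 14 28 31 31 31 31 30 30 31 31 31 31 30 30 31 30 30 31 31 31 30 31 31 31 31 30 31 30 31 31 30 30 31
165 32 32 30 31 27 18  6  5  6 23 31 31 31 30 31 30 30 31 30 30 31 31 30 31 31 30 31 31 31 30 31 31 31 31 31 31 32 31 31 30 31 30
166 24 32 32 30 23 10  6  5 14 27 32 30 30 30 31 31 30 30 30 31 30 30 30 31 30 30 30 31 30 30 31 30 30 31 29 25 28 31 31 31 30 31
167  9 25 31 29 21  6  5  9 24 31 31 31 31 30 31 31 30 30 31 30 31 30 30 31 31 31 31 30 31 31 31 31 31 31 28 19 15 28 31 31 30 30
168  0 10 26 30 21  4  6 16 28 32 31 31 30 30 30 30 31 31 31 30 30 30 30 31 31 31 32 32 32 28 29 33 32 32 30 22  5 15 28 32 31 31
169  2  0 18 28 20  4  5 19 30 32 31 30 30 31 30 31 31 31 31
[... 3511 characters left out ...]
 44 44 44 44 44 44 44 44 44 42 33 20 26 37 44 44 44 44 44 44 44 44 44 44 44 44 44 44
261 44 44 44 44 44 44 44 44 44 40 25 24 36 44 44 44 44 44 44 44 44 44 44 44 44 44 44 44
262 44 44 44 44 44 44 44 44 44 41 28 31 42 44 44 44 44 44 44 44 44 44 44 44 44 44 44 44
263 44 44 44 44 44 44 44 44 44 43 39 39 44 44 44 44 44 44 44 44 44 44 44 44 44 44 44 44
264 44 44 44 44 44 44 45 44 44 44 44 44 44 44 44 44 44 44 44 44 44 44 44 44 44 44 44 44
265 44 44 44 44 44 44 44 44 44 44 44 44 44 44 44 44 44 44 44 44 44 44 44 44 44 44 44 44
266 44 44 44 44 44 44 44 44 44 44 44 44 44 44 44 44 44 44 44 44 44 44 44 44 44 44 44 44
267 44 44 44 44 44 44 44 44 44 44 44 44 44 44 44 44 44 44 44 44 44 44 44 44 44 44 44 44
```

```bash
python3 -c "
from h import *
o=manip.get_obs()
for q in((187.3,162.8,399.3,279),(215.7,166.3,378.5,256.8)):
    p,e=tri(*q);print(p,e,(o['orientation'].T@(p-o['position'])).round(1))
print(tri(208.41,177.5,390,287.65))
"
```

```text
[574.7 323.7 129.5] 0.1 [-107.1   33.7  -43.2]
[564. 254. 130.] 0.9 [-109.4  -36.8  -43.7]
(array([550.5, 294.9,  32. ]), np.float64(1.3))
```

Emit:
servo_tool(steps=[[0.001,0.002,0.015,0,0,0,72],[0.001,0.002,0.035,0,0,0,72],[0.001,0.002,0.055,0,0,0,72],[0.001,0.002,0.07,0,0,0,72],[0.001,0.002,0.078,0,0,0,72],[0.001,0.002,0.082,0,0,0,72],[0.001,0.002,0.082,0,0,0,72]])

```text
time_s: 11.1
position: [462.6, 313.0, 4.3]
orientation: [[-0.983, 0.182, 0.0], [0.182, 0.983, 0.0], [-0.0, 0.0, -1.0]]
contact_force: [0.7, -0.4, -0.8]
gripper_width: 0.72
grip_force: 4.4
```

```bash
python3 -c "
from h import *
o,_=save('scene','s10.png');save('top','t10.png');print(o['position'])
b,sb=blob(cv2.imread('pics/t10.png'),(190,160,230,200));print(b,sb)
g=cv2.imread('pics/t10.png',0)
for v in range(164,194): print(v,' '.join('%2d'%(g[v,u]//4) for u in range(187,230)))
"
```

```text
[462.62582978 312.95203554   4.3442778 ]
[208.40740741 177.40740741] [ 10  10  17  16 216]
164 30 31 30 31 30 31 31 31 30 30 31 30 30 31 30 30 31 30 31 30 30 31 31 30 30 30 31 30 30 31 31 31 31 30 30 30 31 31 31 31 30 31 31
165 30 30 30 31 30 30 31 30 30 31 31 31 30 31 30 31 31 30 31 30 30 30 30 31 31 30 31 30 30 31 30 31 31 30 30 31 30 30 30 30 30 30 30
166 31 30 30 30 30 30 31 31 31 32 31 31 31 31 30 30 30 30 30 31 30 31 31 31 30 30 31 30 31 31 31 31 31 31 30 30 31 30 31 31 31 30 31
167 31 31 30 31 31 31 30 27 24 27 32 31 31 30 30 30 30 30 30 31 31 31 31 31 31 31 30 30 30 31 30 31 30 30 31 30 31 30 31 31 30 30 31
168 31 32 31 31 31 31 29 20  6 12 26 32 31 31 30 31 30 32 32 32 32 32 29 29 32 32 32 31 31 30 31 30 30 31 30 30 30 30 30 30 31 31 30
169 21 30 32 31 31 30 25 12  5  3 16 26 30 30 31 31 32 32 26 27 24 23 17 19 24 25 30 32 31 31 31 31 31 31 30 31 31 30 31 30 30 30 31
170  1 21 29 31 32 27 16  6  6  8 17 25 31 31 31 32 29 24 13 15  9  9 11  9 11 12 20 27 33 32 31 30 31 31 31 31 31 31 30 31 30 31 30
171  3  3 15 25 31 25 10  6  8 17 19 31 32 31 32 29 18 12 12 14 14 15 14 13 13
[... 2280 characters left out ...]
20  9  4 15 27 32 30 30 30 31 31 30
189 10  6  6  8  6  5  5  4  6  4  3  1  0  0 18 34 32 19 21 21 21 20 21 20 21 20 25 33 31 32 31 20  4  6 14 27 32 31 30 31 30 31 31
190 10  8  5  7  7  6  4  5  4  5  2  4  1  1  9 36 25 19 21 20 21 21 20 21 21 19 22 23 27 32 28 17  3 11 25 31 32 30 31 30 30 30 32
191  8 10  6  5  8  5  5  3  6  4  4  2  3  2  3 22 21 20 21 20 20 20 21 20 20 20 21 20 22 25 21 10  6 15 27 32 31 31 31 30 30 32 30
192  9 10  7  3  9  7  4  5  5  4  3  5  2  3  0  8 23 22 20 21 21 21 20 21 21 21 20 20 19 17 13  3  9 16 27 31 31 30 30 30 30 30 31
193  8  9  9  7  5  7  6  5  3  5  5  6  2  3  0  4 22 21 21 20 21 20 21 21 21 20 21 21 20 14 10  4 10 24 31 31 31 30 30 31 31 31 31
```

Emit:
servo_tool(steps=[[0,0,0,0,0,0,68],[0,0,0,0,0,0,64],[0,0,0,0,0,0,61],[0,0,0,0,0,0,58],[0,0,0,0,0,0,55],[0,0,0,0,0,0,52],[0,0,0,0,0,0,48],[0,0,0,0,0,0,48]])

```text
time_s: 12.2
position: [462.5, 312.9, 4.2]
orientation: [[-0.983, 0.182, -0.0], [0.182, 0.983, -0.0], [0.0, -0.0, -1.0]]
contact_force: [-1.0, 0.7, 0.4]
gripper_width: 0.544
grip_force: 61.2
```

Emit:
servo_tool(steps=[[0,0,0,0,0,0,48],[0,0,0,0,0,0,48],[0,0,0,0,0,0,48]])

```text
time_s: 12.58
position: [462.5, 312.9, 4.2]
orientation: [[-0.983, 0.182, 0.0], [0.182, 0.983, -0.0], [-0.0, -0.0, -1.0]]
contact_force: [-0.1, 0.9, 0.1]
gripper_width: 0.546
grip_force: 61.2
```

```bash
python3 -c "
from h import *
save('top','t11.png');b,sb=blob(cv2.imread('pics/t11.png'),(190,160,230,200));print(b,sb)
g=cv2.imread('pics/t11.png',0)
for v in range(164,192,2): print(v,' '.join('%2d'%(g[v,u]//4) for u in range(187,230)))
"
```

```text
[207.16585366 176.73658537] [ 10   9  16  17 205]
164 30 30 30 31 31 30 31 30 30 31 31 31 30 30 30 30 31 30 31 31 31 30 31 30 31 30 31 30 30 31 31 30 30 31 30 30 31 30 31 31 31 31 31
166 31 31 30 31 30 31 30 30 30 30 30 30 30 31 30 30 30 31 31 30 30 31 31 31 31 31 31 30 32 31 31 31 31 31 30 30 29 31 30 30 31 31 31
168 31 32 31 31 31 30 30 31 30 30 31 31 30 29 24 29 33 33 32 25 27 27 26 30 33 32 32 30 30 31 30 31 31 31 31 30 31 30 31 31 31 31 30
170  3 19 29 32 31 31 30 31 30 31 32 29 22  8  5  4 11 16 10 12 13 13 12  9  8 12 19 28 30 27 29 31 31 30 30 31 31 30 30 31 30 31 31
172  3  1  0  8 24 31 31 30 31 31 30 20  6  4  9 14 16 16 15 16 15 11 16 15 15 13 11  7 18 22  5 21 33 31 31 30 31 31 31 31 31 31 31
174  5  2  2  2  0  8 24 31 31 31 27  9  5 10 15 15 17 18 18 15 14 19 17 17 15 14 14 11 13 19 16  8 23 33 31 30 31 30 31 30 31 30 31
176  5  5  5  4  2  0  0 22 33 30 22  6  6 14 16 13 13 16 18 16 14 17 18 17 16 16 15 11 15 23 18  4 14 27 31 31 30 31 30 31 31 30 31
178  4  5  4  4  4  0  1  0  9 24 26  6  7 15 16 16 17 18 16 16 16 17 16 17 13 12 14 12 18 23  8  7 15 26 31 30 31 31 30 31 30 30 31
180  6  5  5  5  5  3  4  3  1  9 22 16  6 11 15 15 16 16 16 14 17 18 17 17 15 14 13 13 22 23  3 10 25 32 31 31 31 31 31 31 30 30 31
182  7  3  5  6  5  5  4  1  0  0  0 11 12 11  9 13 15 15 14 15 16 16 15 14 13 11 16 24 23 19  5 12 26 32 31 31 31 30 30 30 31 29 31
184  8  7  5  6  4  5  4  4  1  3  1  1 14 37 28 14  7 10 12 11  7  8 10 12  9 11 12 19 23  5  6 21 31 31 30 30 31 31 30 31 30 31 30
186  7  8  7  5  5  5  5  5  3  1  2  0  0 26 33 32 32 28 27 12  7  6  3  6 11 13 20 22 17  4 12 26 33 30 30 30 31 31 30 31 30 31 30
188  8  5  8  6  7  5  5  4  5  0  4  1  2  0 25 33 31 23 20 21 21 21 21 21 20 23 27 24  3  8 14 27 32 30 31 30 30 30 31 30 31 31 31
190 11  7  4  9  7  4  5  4  4  5  4  1  1  0  7 30 25 20 21 21 20 21 20 20 21 20 13  8  5 13 26 32 30 31 31 31 30 30 30 31 31 30 31
```

The bun is clamped at 0.546 opening (about 46 mm, where 48 mm was expected) with 61 N of grip. I'll lift.

Emit:
servo_tool(steps=[[0,0,-0.005,0,0,0,48],[0,0,-0.02,0,0,0,48],[0,0,-0.04,0,0,0,48],[0,0,-0.065,0,0,0,48],[0,0,-0.09,0,0,0,48],[0,0,-0.105,0,0,0,48],[0,0,-0.11,0,0,0,48],[0,0,-0.11,0,0,0,48]])

```text
time_s: 13.62
position: [462.4, 312.9, 113.9]
orientation: [[-0.983, 0.182, -0.0], [0.182, 0.983, -0.0], [0.0, -0.0, -1.0]]
contact_force: [0.1, 0.0, -0.7]
gripper_width: 0.545
grip_force: 61.6
```

```bash
cat >> h.py <<'E'
def orange(name,lo=100,hi=3000):
    o,im=save(name,f"{name}_t.png"); hsv=cv2.cvtColor(cv2.imread(f"pics/{name}_t.png"),cv2.COLOR_BGR2HSV)
    n,l,s,c=cv2.connectedComponentsWithStats(cv2.inRange(hsv,(3,90,50),(22,255,255)))
    for i in range(1,n):
        if lo<s[i,4]<hi and 150<c[i][0]<500 and c[i][1]>90: print(name,s[i],c[i].round(1))
E
python3 -c "
from h import *
orange('top');orange('scene');o=manip.get_obs();print(o['grip_force'],o['position'])
"
```

```text
top [180 124  30  19 355] [194.7 132.7]
top [225 128  31  16 378] [239.9 134.5]
top [188 163  18  18 249] [196.2 171.4]
scene [ 218  150   73   62 2732] [254.1 179.7]
scene [387 252  22  22 303] [396.3 261. ]
scene [317 287  28  28 442] [332.5 297.8]
scene [349 323  34  29 547] [368.1 334.9]
scene [251 390  19  10 106] [258.7 396. ]
61.61636659875512 [462.15433196 312.7537581  113.35169364]
```

```bash
python3 -c "
from h import *
p,e=tri(196.2,171.4,396.3,261);o=manip.get_obs();print(p,e,(o['orientation'].T@(p-o['position'])).round(1))
t=np.array([553.5,-248.4]);off=(p-o['position'])[:2];print(off,t-off)
goto([*(t-off),113],169.5)
"
```

```text
[552.  295.9 145.2] 3.6 [-91.4  -0.2 -31.9]
[ 89.84566804 -16.8537581 ] [ 463.65433196 -231.5462419 ]
shift [-0.1007 -0.5349  0.0007] turn [-0.0009 -0.0011 -0.0001]
```

Emit:
servo_tool(steps=[[-0.004,-0.02,0,0,0,0,48],[-0.011,-0.06,0,0,0,0,48],[-0.02,-0.105,0,0,0,0,48],[-0.028,-0.15,0,0,0,0,48],[-0.037,-0.195,0,0,0,0,48],[-0.045,-0.24,0,0,0,0,48],[-0.053,-0.28,0,0,0,0,48],[-0.06,-0.32,0,0,0,0,48]])

```text
time_s: 14.72
position: [462.3, -14.7, 113.9]
orientation: [[-0.983, 0.183, -0.0], [0.183, 0.983, -0.0], [0.0, -0.0, -1.0]]
contact_force: [1.3, 0.2, -1.4]
gripper_width: 0.544
grip_force: 61.7
```

Emit:
servo_tool(steps=[[-0.008,-0.04,0,0,0,0,48],[-0.015,-0.08,0,0,0,0,48],[-0.023,-0.12,0,0,0,0,48],[-0.03,-0.16,0,0,0,0,48],[-0.036,-0.19,0,0,0,0,48],[-0.04,-0.21,0,0,0,0,48],[-0.041,-0.215,0,0,0,0,48],[-0.041,-0.215,0,0,0,0,48]])

```text
time_s: 15.72
position: [464.1, -231.1, 114.1]
orientation: [[-0.983, 0.182, -0.0], [0.182, 0.983, 0.0], [0.0, 0.0, -1.0]]
contact_force: [0.3, -0.5, -1.3]
gripper_width: 0.544
grip_force: 61.7
```

Emit:
servo_tool(steps=[[0,0,0.008,0,0,0,48],[0,0,0.02,0,0,0,48],[0,0,0.032,0,0,0,48],[0,0,0.038,0,0,0,48],[0,0,0.038,0,0,0,48],[0,0,0.038,0,0,0,48],[0,0,0.038,0,0,0,48],[0,0,0.038,0,0,0,48]])

```text
time_s: 16.73
position: [464.4, -231.6, 76.5]
orientation: [[-0.983, 0.182, 0.0], [0.182, 0.983, -0.0], [-0.0, -0.0, -1.0]]
contact_force: [-0.1, -0.3, -2.5]
gripper_width: 0.543
grip_force: 61.7
```

```bash
python3 -c "
from h import *
orange('top',60,9000);orange('scene',60,9000);o=manip.get_obs();print(o['grip_force'],o['position'],o['gripper_width'])
E=o['orientation'];w=o['position']+E@np.array([-91.4,-.2,-31.9]);print('bun est',w.round(1))
for n in('top','scene'):
    c=vision.calibration(n);X=np.linalg.inv(c['extrinsics']);p=X[:3,:3]@w+X[:3,3];q=np.array([p[0],-p[1]])/-p[2];q=q*(1+c['k1']*(q@q))*c['fx']+[c['cx'],c['cy']];print(n,q.round(1))
    h=cv2.cvtColor(cv2.imread(f'pics/{n}_t.png'),cv2.COLOR_BGR2HSV);u,v=q.astype(int)
    for ch in (0,2):
        for r in range(v-16,v+17,2): print(' '.join('%3d'%h[r,x,ch] for x in range(u-20,u+21,2)))
        print()
"
```

```text
top [180 124  30  19 352] [194.7 132.8]
top [225 128  31  16 378] [239.8 134.5]
top [ 383  134   53   66 1630] [401.3 163.4]
scene [ 218  151   73   61 2581] [253.7 180.9]
scene [317 287  28  28 442] [332.5 297.8]
scene [349 323  34  29 545] [368.1 334.9]
scene [251 390  19  10 106] [258.7 396. ]
61.74494532868266 [ 464.31031877 -231.55092037   76.36828828] 0.5466214800850331
bun est [ 554.1 -248.4  108.3]
top [423.  167.7]
 14  14  15  15  16  16  14  15  16  16  16  14  15  15  18  15  27  28  23  28  24
 15  15  15  15  15  14  16  15  14  15  16  16  15  18  12  17  21  23  23  28  23
 15  15  15  13  16  16  15  15  16  15  11   8  18  13  20  28  23  25  24  24  26
 16  15  15  15  14  16  15  15  14  15 175  23  17  17  10  25  23  24  19  21  23
 14  15  16  16  15  17  15  13  17   8  21  23  24   9  26  21  24  23  18  24  23
 14  15  16  14  14  15 144  17  30  20  16   6  14  30  23  21  23  19  19  21  24
 15  16  15  16  16  15  11  35   0  28  23  10   9  26  26  21  18  24  22  24  17
 14  15  15  15  16 126  30  23  20  10  13   8  24  23  23  24  25  24  24  21  24

[... 4362 characters left out ...]
 120  81  81  83  82  83  81
153 152 151 151 161 101  88 117 136 145 153 149 122  96  85  83  83  84  83  84  83
153 152 130 100  88  86  85 102 117  94  90  84  81  81  85  83  82  83  70  82  82
105  90  86  87  86  86  85  88  96  87  85  82  84  82  82  83 152 153 153  83  82
 87  87  84  86  86  86  85  84  87  88  84  84  82  83 118 155 156 156 149 150  82
 88  84  86  86  85  86  85  84  86 101  85  86 100 157 156 155 156 157 156 154 132
 85  86  87  85  88  87  84  84 110 157 154 155 159 158 156 154 156 157 156 155 152
 85  86  86  88 116 106 153 155 156 154 157 159 157 158 156 159 157 158 159 157 155
 86  86  88 146 152 156 155 154 155 157 155 159 161 157 156 160 156 156 158 158 155
```

Emit:
servo_tool(steps=[[0,0,0.004,0,0,0,48],[0,0,0.008,0,0,0,48],[0,0,0.008,0,0,0,48],[0,0,0.008,0,0,0,48],[0,0,0.008,0,0,0,48],[0,0,0.008,0,0,0,48]])

```text
time_s: 17.58
position: [464.3, -231.5, 68.3]
orientation: [[-0.983, 0.182, 0.0], [0.182, 0.983, -0.0], [-0.0, -0.0, -1.0]]
contact_force: [-0.7, -0.8, -1.3]
gripper_width: 0.546
grip_force: 61.7
```

```bash
python3 -c "
from h import *
o=manip.get_obs();print(o['position'],o['grip_force'],abs(o['qd']).max())
print(manip.sign_off())"
```

```text
[ 464.33608251 -231.52532527   68.3497611 ] 61.74237661063671 0.002379783860342072
the job is handed in; nothing more can be done
None
```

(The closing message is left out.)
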